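# Index the lens carrier to the plus mark and start the measurement

### The job

Set the lens carrier to the plus-shaped mark: push its upright tab sideways with the fingertips, round the stand, until the tip of the pointer stands over the middle of the plus. Then press the button on the small grey box fully down to start the measurement, and move clear. Do not pinch the tab, do not bear on the black disc or its knob, and leave the jar, the blower and the lens ring where they stand.

Things in the scene. Friction and masses are not known exactly. Their poses are not given: they have to be found in the camera images.
- stand: Fixed round white stand, 270 mm across, 20 mm high, standing on the bench. Origin: centre of its underside, on the vertical axis about which the carrier turns. Four flat black marks lie on its top near the rim.
- carrier (a joint): Carrier's angle on the stand, rad, growing anticlockwise seen from above. At 0 tab and pointer stick out along the stand's own -x. Turns between stops at -2.4 and 2.4 with friction only (0.12 N m, about 1.4 N at the tab), no clicks, and stays where left. It starts within 0.5 of 0; the marks lie at -2.09, -1.05, 1.05 and 2.09, all within the stops, so turn the way that does not cross the stops.
- disc_centre (a point): Centre of the top of the carrier's black disc, on the turning axis, 36 mm above the bench; its -x axis points to the tab. The disc is 132 mm across, from 28 to 36 mm above the bench, with six glass lenses in it and an aluminium knob (26 mm across, top at 60 mm) in the middle. It turns with the carrier; not to be pushed or leaned on.
- tab_top (a point): Middle of the tab's top edge, 87 mm from the axis, 75 mm above the bench. The tab is an upright steel fin beyond the disc's rim: radially from 74 to 100 mm from the axis, 10 mm thick, from 28 to 75 mm above the bench; under and beside it is only the white stand with its flat marks. Axes: x radial, to the turning axis; pushing its +y face turns the carrier anticlockwise, its -y face clockwise.
- pointer_tip (a point): Tip of the thin pointer which sticks out radially from the foot of the tab, 113 mm from the axis, 35 mm above the bench; it passes 11 mm above the marks.
- mark_plus: The wanted mark: flat black plus, arms 34 mm over all and 11 mm wide, 4 mm thick, fixed on the stand's top, its middle 113 mm from the axis. Origin: middle of its underside, 20 mm above the bench. The other marks, of the same black, are a disc 30 mm across, a 27 mm square and a bar 34 x 11 mm; the four swap places.
- start_box: Small fixed grey box, 66 x 66 x 30 mm, beside the stand to its left or right, carrying the start button on its top. Origin: centre of its underside.
- start_button (a joint): Travel of the round black spring button, 30 mm across, pressed straight down: 0 up, 0.006 m fully down; that takes about 5 N. It springs back up.
- start_button_top (a point): Centre of the top face of the start button, 52 mm above the bench when up, 10 mm above its round aluminium housing (46 mm across).
- jar: Loose closed jar, 44 mm across, 62 mm high, on the side of the stand away from the start box. Origin: centre of its underside. To be left alone.
- blower: Loose rubber dust blower standing on its bulb, 48 mm across, 75 mm high, beyond the stand. Origin: centre of its underside. To be left alone.
- lens_cell: Loose aluminium lens ring, 48 mm across, 14 mm high, beyond the stand. Origin: centre of its underside. To be left alone.
Things that resemble listed ones, but are neither listed nor needed, are in the scene too. Leave any purple look-alike of the start_box alone.

How it is judged:
By the outcome, as a careful person would: the job done as asked, in the order asked, and still so for the second after the job is handed in, with the robot touching nothing.
It also fails if it takes over 48 s, if anything falls off the work surface, if the arm or the gripper's body presses on something with over 40 N, if the wrist force passes 120 N, or if a joint passes its speed limit or range.

### The arm

A 6-joint arm with a two-finger parallel gripper is mounted at the origin on the work surface. World frame = base frame: x ahead of the robot, y to its left, z up, the work surface at z = 0. Lengths are in m, angles in rad, forces in N, time in s.
With the tool pointing down it reaches from about 0.275 to 0.875 m from the base axis. Payload 12.5 kg.
Tool frame: the origin (TCP) lies midway between the tips of the shut fingers; the grasp point (between the pads) lies 19 mm behind it; z points along the fingers, y is the line along which they close (so a half turn about z gives the same grasp; the last joint's range is limited). The gripper opens to 85 mm and grips with 20 to 120 N. Pads are 22 mm wide; open, the fingers measure 114 mm over their backs; the gripper's body (76 mm by 85 mm) begins 54 mm behind the grasp point. The pads swing forward as they close: fully open they stand 13 mm farther back than shut.
Start: joints at [-1.404, 0.351, 1.652, -0, 1.139, -0.085], TCP at [0.137, -0.533, 0.231] pointing down, gripper open.
Joint ranges: [-2.75, 2.75], [-0.79, 2.1], [0.01, 2.65], [-1.57, 4.71], [0.07, 3.14], [-2.87, 2.87]. Speed limits (rad/s): [2.22, 2.22, 2.79, 3.14, 3.14, 3.14].

### API

Orientations are given as a unit quaternion [x, y, z, w].
In Python, from plant import robot gives the robot as it stands.
- The arm moves only by the tool step_arm, never from a script. Its argument "plan" is a list of rows, each a list of 3 entries, a list of its own where there are three numbers: the turn, a rotation vector about the world's x, y, z in degrees, then the shift along the world's x, y, z in m, then the opening in per cent of the stroke, from 0 (shut) to 100 (fully open). A call has 1 to 10 rows; each row is the pose to reach, as a shift and turn from the pose commanded when the call began; what a row does not reach only later rows make up. A row lasts 1/12 s, in which the tool goes at most 41.7 mm and 7.16 degrees, less where a joint would pass 70% of its speed; a pose out of reach is approached as far as the arm can. A call with a gripper value outside its range is refused whole. The fingers move at their own pace and stop on an object; "force" is the grip in N (left out, the last holds). Time passes only in rows, so rows that repeat a pose let the fingers close. It gives the time, the measured TCP pose, the force, the opening and the grip force at its end, in the units of the state.
- robot.get_state(): the state, without advancing time (a new reading comes with each control period).
- robot.camera(name): name is "scene" or "side" or "wrist"; returns the picture (480x640x3 uint8, red, green, blue); there is no depth.
- robot.get_calibration(name): a dict with "vfov" (degrees; the focal length in pixels is half the picture's height over the tangent of half this angle, whatever the lens; pixels are square), "cx", "cy" (the principal point, pixels), "k1" (the pictures are not rectified: a ray, as slopes to the right and down, at radius r is drawn at 1 + k1 r^2 times it, then the intrinsics apply), "position" and "orientation" of the camera in the world. Camera axes: x right, y up, looking along -z (the intrinsics and any distortion apply to the point x, -y, -z); pixel columns grow to the right and rows downward; lengths in m; the calibration is good to about 2 mm. A picture is of the moment at which its call begins: read the wrist's pose just before it. get_calibration takes no time and is no camera call; for the wrist camera it gives the pose at the moment of the call.
- robot.hand_in(): hands the job in; it is judged then, once.
The state is a dict: "time": time; "joint_pos": joint angles; "dq": joint speeds; "joint_torque": joint torques, N m; "tcp_pos": TCP position; "orientation": TCP orientation; "contact_force": force on the tool from outside, world axes, zero at the start; "wrist_torque": the same for the moment, N m; "opening": finger opening in m; "grasp_force": force on a finger pad.
Only numpy, scipy, OpenCV 4.12 (cv2) and the standard library are available. Lean on these libraries where they do the work, as an engineer would, in place of code of your own. Each camera call takes 0.05 s, during which the arm holds its last target. There are 200 camera calls.

## Working session

There is one attempt and no reset: what is moved stays moved. The work goes in short steps, Python scripts to look and compute and a tool call to move; the robot and the scene stay as the last step left them, time stands still between calls to the robot, and variables do not carry over. Pictures are saved under pics/ and viewed, at most 10 in all, crops included, and the job is handed in when it is done.

Besides the shell and the picture viewer there is one more tool, called after ">>>" by a JSON object that holds its "name" and its "arguments", one argument or row to a line. step_arm: Moves the arm, as the interface text tells. Its arguments: {"type":"object","properties":{"plan":{"type":"array"},"force":{"type":"number"}},"required":["plan"]}

```bash
mkdir -p pics; ls
cat > h.py <<'E'
import numpy as np, cv2
from plant import robot
def snap(n,f):
    c=robot.get_calibration(n); im=robot.camera(n); cv2.imwrite(f'pics/{f}.png',im[:,:,::-1]); return im,c
from scipy.spatial.transform import Rotation as R
def ray(c,u,v):
    f=240/np.tan(np.radians(c['vfov'])/2)
    p=np.array([[[u,v]]],float); K=np.array([[f,0,c['cx']],[0,f,c['cy']],[0,0,1.]])
    x,y=cv2.undistortPoints(p,K,np.array([c['k1'],0,0,0,0.]))[0,0]
    return np.array(c['position']),R.from_quat(c['orientation']).apply([x,-y,-1])
def onz(c,u,v,z):
    o,d=ray(c,u,v); return o+d*(z-o[2])/d[2]
def proj(c,P):
    f=240/np.tan(np.radians(c['vfov'])/2)
    q=R.from_quat(c['orientation']).inv().apply(np.array(P)-c['position']); x,y=q[0]/-q[2],-q[1]/-q[2]
    k=1+c['k1']*(x*x+y*y); return c['cx']+f*x*k,c['cy']+f*y*k
E
python3 - <<'E'
from h import *
import pickle
cs={}
for n in ('scene','side','wrist'):
    im,c=snap(n,n+'0'); cs[n]=c; print(n,c)
pickle.dump(cs,open('c0.pkl','wb'))
s=robot.get_state(); print(s['time'],s['tcp_pos'],s['orientation'])
E
```

```text
pics
scene {'vfov': 46.15993928869779, 'cx': 324.9070348402757, 'cy': 238.26411744863225, 'k1': -0.1535812212305443, 'position': array([1.02342389, 0.54683822, 0.74206025]), 'orientation': array([0.12984399, 0.3626969 , 0.87489024, 0.29352779])}
side {'vfov': 47.18619282795615, 'cx': 317.75148027662385, 'cy': 238.05664258527767, 'k1': -0.11318163761517278, 'position': array([ 0.26997972, -0.40626109,  0.73383512]), 'orientation': array([ 0.31044958, -0.10103423, -0.31551522,  0.89099006])}
wrist {'vfov': 63.138731286750364, 'cx': 312.41140131639486, 'cy': 239.3967612817311, 'k1': 0.02136005330895634, 'position': array([ 0.20721609, -0.51583251,  0.37368547]), 'orientation': array([-0.11206034,  0.08777805, -0.60641948,  0.78229976])}
0.15 [ 0.13702472 -0.53239225  0.23088225] [ 9.92084367e-01  1.25572294e-01 -2.19034758e-05 -4.55488428e-04]
```

View pics/scene0.png

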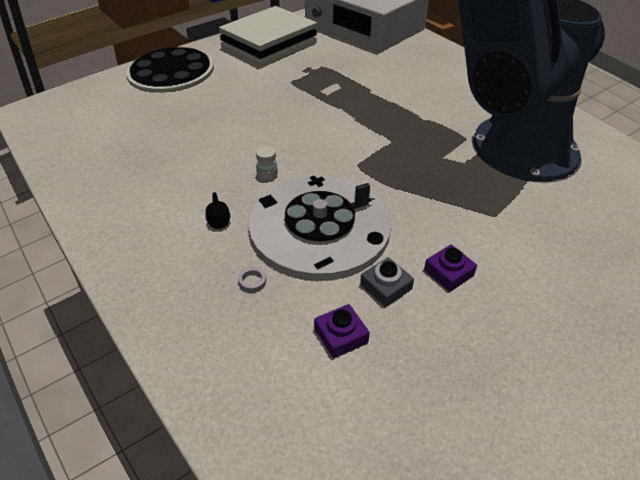

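View pics/side0.png

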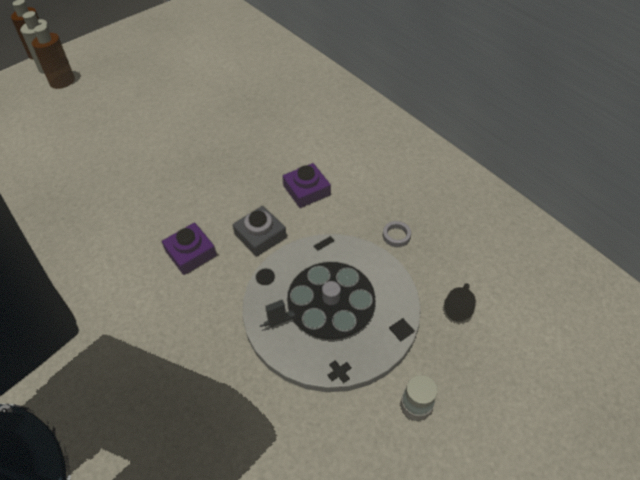

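The scene view shows the plus at (316,181), tab at about (362,195), round mark (375,238), and grey box button (388,268). In the side view these are the plus (340,372), tab (277,312), round mark (265,276), square (401,329), bar (324,243) and button (258,218). Next I measure them.

```bash
cat > m.py <<'E'
from h import *
import pickle
cs=pickle.load(open('c0.pkl','rb'))
def blob(im,u,v,th,w=22,z=None):
    g=cv2.cvtColor(im,cv2.COLOR_BGR2GRAY); m=np.uint8(g<th)
    n,l,st,ce=cv2.connectedComponentsWithStats(m)
    b=l[max(v-3,0):v+4,u-3:u+4]; b=b[b>0]
    k=np.bincount(b).argmax(); return ce[k],st[k]
seeds={'scene':dict(plus=(316,181),sq=(268,201),bar=(323,263),disc=(375,238),btn=(388,269)),
'side':dict(plus=(340,372),sq=(401,329),bar=(324,243),disc=(265,276),btn=(258,218))}
for n in seeds:
    im=cv2.imread(f'pics/{n}0.png'); c=cs[n]; P={}
    for k,(u,v) in seeds[n].items():
        ce,st=blob(im,u,v,60); P[k]=onz(c,*ce,.051 if k=='btn' else .0235)
        print(n,k,ce.round(1),st,P[k].round(4))
    A=np.array([P[k][:2] for k in('plus','sq','bar','disc')])
    # circle centre through 4 marks
    s=np.linalg.lstsq(np.c_[2*A,np.ones(4)],(A**2).sum(1),rcond=None)[0]
    print('centre',s[:2],'r',np.sqrt(s[2]+s[:2]@s[:2]))
    for k in('plus','sq','bar','disc'): print(k,np.degrees(np.arctan2(*(P[k][:2]-s[:2])[::-1])))
    print('btn dist',np.linalg.norm(P['btn'][:2]-s[:2]))
a=cv2.imread('pics/scene0.png')[165:285,240:420]; b=cv2.imread('pics/side0.png')[230:395,235:425]
cv2.imwrite('pics/crop.png',np.hstack([cv2.resize(a,(400,267)),cv2.resize(b,(307,267))])) if 0 else None
cv2.imwrite('pics/crop.png',np.hstack([cv2.resize(a[10:80,80:160],(400,350),interpolation=2),cv2.resize(b[35:105,10:90],(400,350),interpolation=2)]))
E
python3 m.py
```

```text
scene plus [315.9 180.9] [308 176  16  11 110] [ 0.4879 -0.1659  0.0235]
scene sq [267.5 200.9] [259 195  18  13 138] [ 0.6005 -0.1725  0.0235]
scene bar [323.4 262.5] [315 257  18  12 105] [0.6122 0.0223 0.0235]
scene disc [374.7 237.6] [367 232  16  12 155] [0.4998 0.029  0.0235]
scene btn [388.1 268.7] [380 261  17  16 227] [0.5502 0.1178 0.051 ]
centre [ 0.55003432 -0.07177092] r 0.1127055832480596
plus -123.42369837959377
sq -63.40334864000733
bar 56.53328492233609
disc 116.46638106263197
btn dist 0.1895935037686744
side plus [339.  371.2] [329 361  22  21 266] [ 0.4854 -0.1664  0.0235]
side sq [401.3 329.4] [390 319  24  21 277] [ 0.5978 -0.1737  0.0235]
side bar [323.5 243.1] [315 237  19  13  98] [0.6102 0.0215 0.0235]
side disc [265.  276.4] [257 269  17  16 213] [0.498  0.0285 0.0235]
side btn [257.3 218.4] [249 211  17  16 208] [0.5455 0.1129 0.051 ]
centre [ 0.54793567 -0.07257134] r 0.11275488647058932
plus -123.66240299012914
sq -63.77451010310889
bar 56.51398871876606
disc 116.27916540019902
btn dist 0.18549887970969844
```

View pics/crop.png

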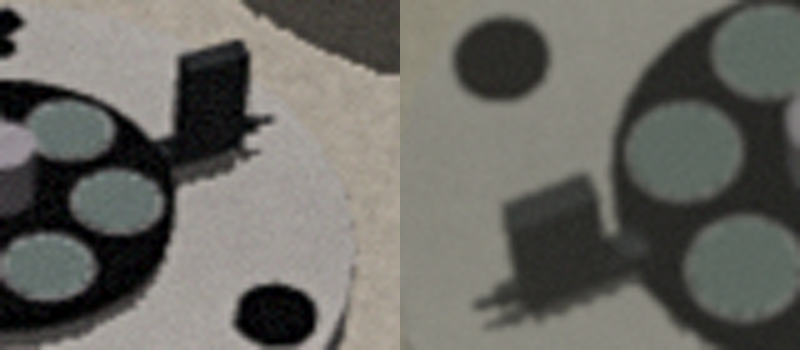

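View pics/wrist0.png

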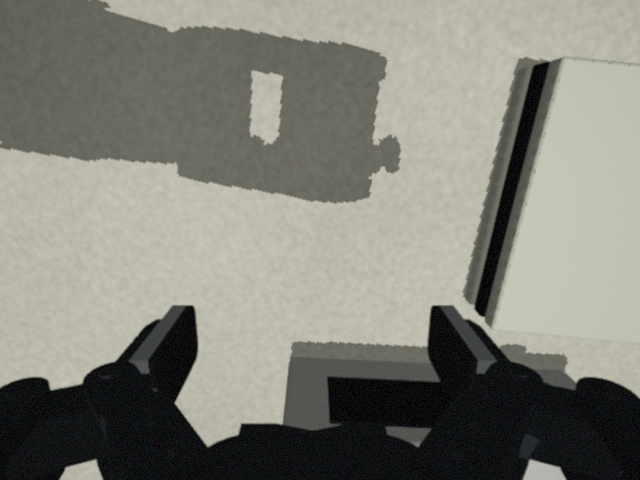

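The crop puts the tab's top middle at scene (362.6,185.4) and side (274.4,304), and the pointer tip at scene (374.4,199) and side (259.6,325.8). The wrist picture shows no part of the task.

Run:
```python
from h import *
import pickle
cs=pickle.load(open('c0.pkl','rb')); C=np.array([.549,-.0722])
for n,t,p in(('scene',(362.6,185.4),(374.4,199)),('side',(274.4,304),(259.6,325.8))):
    for q,z in((t,.075),(p,.035)):
        P=onz(cs[n],*q,z); d=P[:2]-C; print(n,P.round(4),np.hypot(*d).round(4),np.degrees(np.arctan2(d[1],d[0]))%360)
```

```text
scene [ 0.464  -0.0524  0.075 ] 0.0872 166.8753164939883
scene [ 0.4388 -0.0432  0.035 ] 0.1139 165.2658711702579
side [ 0.4647 -0.0494  0.075 ] 0.0873 164.84994582119973
side [ 0.4383 -0.0439  0.035 ] 0.1143 165.68030235751212
```

The tab is at about 165.5° and the plus at 236.45°, so I need about 71° anticlockwise. I'll push with shut fingers, with tool x tangential, the TCP on a circle of about 88 mm and the tips at z of about 0.045. First I approach high.

>>> {"name": "step_arm", "arguments": {
  "plan": [
    [[0, 0, 7], [0.023, 0.034, 0], 0],
    [[0, 0, 14], [0.046, 0.068, 0], 0],
    [[0, 0, 21], [0.069, 0.103, 0], 0],
    [[0, 0, 28], [0.092, 0.138, 0], 0],
    [[0, 0, 35], [0.115, 0.172, 0], 0],
    [[0, 0, 42], [0.138, 0.206, 0], 0],
    [[0, 0, 49], [0.161, 0.24, 0], 0],
    [[0, 0, 56], [0.184, 0.275, 0], 0],
    [[0, 0, 61], [0.206, 0.31, 0], 0],
    [[0, 0, 61], [0.226, 0.34, 0], 0]
  ]
}}

```text
time: 0.98
tcp_pos: [0.3637, -0.1903, 0.2314]
orientation: [0.789, 0.614, 0.0, 0.0]
contact_force: [-0.1, -0.8, 0.0]
opening: 0.0001
grasp_force: 0.0
```

>>> {"name": "step_arm", "arguments": {
  "plan": [
    [[0, 0, 0], [0.019, 0.029, -0.015], 0],
    [[0, 0, 0], [0.038, 0.058, -0.03], 0],
    [[0, 0, 0], [0.057, 0.087, -0.045], 0],
    [[0, 0, 0], [0.076, 0.116, -0.06], 0],
    [[0, 0, 0], [0.095, 0.145, -0.075], 0],
    [[0, 0, 0], [0.113, 0.17, -0.09], 0],
    [[0, 0, 0], [0.113, 0.17, -0.12], 0],
    [[0, 0, 0], [0.113, 0.17, -0.12], 0]
  ]
}}

```text
time: 1.65
tcp_pos: [0.4741, -0.0211, 0.1073]
orientation: [0.79, 0.613, -0.002, -0.002]
contact_force: [-1.2, 0.2, -1.3]
opening: -0.0001
grasp_force: 0.0
```

Run:
```python
from h import *
im,c=snap('wrist','w1'); s=robot.get_state(); print(s['tcp_pos'],c['position'])
for P in ([.4645,-.051,.075],[.439,-.0435,.035],[.4868,-.1662,.024],[.549,-.0722,.06]): print(P,proj(c,P))
```

```text
[ 0.47445872 -0.02203408  0.1094949 ] [0.49353076 0.04707882 0.25011433]
[0.4645, -0.051, 0.075] (np.float64(307.31464945223985), np.float64(335.86160244519886))
[0.439, -0.0435, 0.035] (np.float64(264.40724211951346), np.float64(299.8067168523894))
[0.4868, -0.1662, 0.024] (np.float64(380.96067495828436), np.float64(433.2622919514811))
[0.549, -0.0722, 0.06] (np.float64(470.08697276415137), np.float64(321.30659148292193))
```

View pics/w1.png

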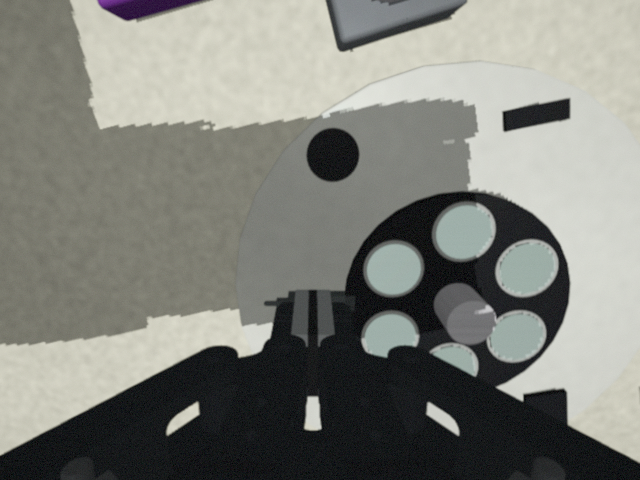

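The wrist view shows the pointer tip at (265,302) and the knob top at (471,322). Both match the predictions within about 2 px, so the fit holds. Lowering behind the tab.

>>> {"name": "step_arm", "arguments": {
  "plan": [
    [[0, 0, 0], [0, 0, -0.03], 0],
    [[0, 0, 0], [0, 0, -0.06], 0],
    [[0, 0, 0], [0, 0, -0.066], 0],
    [[0, 0, 0], [0, 0, -0.066], 0],
    [[0, 0, 0], [0, 0, -0.066], 0]
  ]
}}

```text
time: 2.12
tcp_pos: [0.4766, -0.0232, 0.0469]
orientation: [0.791, 0.611, 0.0, 0.0]
contact_force: [0.2, -0.6, 0.0]
opening: 0.0002
grasp_force: 0.0
```

Run:
```python
from h import *
s=robot.get_state(); p=s['tcp_pos']; C=np.array([.549,-.0722]); print(p, s['orientation'],s['contact_force'])
# tool on circle R at tab angle - a ; yaw = tab-90 
a=10.4
for t in [158,165.5,170,175,180,185,190,195,200,205,210,215,220,225,228,230,232,234,236.4]:
    th=np.radians(t-a); q=C+.0885*np.array([np.cos(th),np.sin(th)]); print(t,(q-p[:2]).round(4),q.round(4))
```

```text
[ 0.47662528 -0.02321426  0.04685565] [7.91313402e-01 6.11410526e-01 3.46424554e-04 3.85417171e-04] [ 0.18513762 -0.59929588  0.04616721]
158 [-0.0023 -0.0016] [ 0.4743 -0.0248]
165.5 [-0.0079 -0.0117] [ 0.4687 -0.0349]
170 [-0.0106 -0.0181] [ 0.4661 -0.0414]
175 [-0.0129 -0.0255] [ 0.4637 -0.0487]
180 [-0.0147 -0.033 ] [ 0.462  -0.0562]
185 [-0.0157 -0.0407] [ 0.4609 -0.0639]
190 [-0.0161 -0.0484] [ 0.4605 -0.0716]
195 [-0.0158 -0.0561] [ 0.4608 -0.0793]
200 [-0.0149 -0.0637] [ 0.4617 -0.087 ]
205 [-0.0133 -0.0713] [ 0.4634 -0.0945]
210 [-0.011  -0.0787] [ 0.4656 -0.1019]
215 [-0.0081 -0.0858] [ 0.4685 -0.109 ]
220 [-0.0046 -0.0927] [ 0.472  -0.1159]
225 [-0.0005 -0.0992] [ 0.4762 -0.1225]
228 [ 0.0023 -0.103 ] [ 0.4789 -0.1262]
230 [ 0.0042 -0.1054] [ 0.4808 -0.1286]
232 [ 0.0062 -0.1077] [ 0.4828 -0.131 ]
234 [ 0.0083 -0.11  ] [ 0.4849 -0.1332]
236.4 [ 0.0109 -0.1126] [ 0.4875 -0.1359]
```

>>> {"name": "step_arm", "arguments": {
  "plan": [
    [[0, 0, 0], [-0.004, -0.006, 0], 0],
    [[0, 0, 0], [-0.008, -0.0117, 0], 0],
    [[0, 0, 4.5], [-0.0106, -0.0181, 0], 0],
    [[0, 0, 9.5], [-0.0129, -0.0255, 0], 0],
    [[0, 0, 14.5], [-0.0147, -0.033, 0], 0],
    [[0, 0, 19.5], [-0.0157, -0.0407, 0], 0],
    [[0, 0, 24.5], [-0.0161, -0.0484, 0], 0],
    [[0, 0, 29.5], [-0.0158, -0.0561, 0], 0],
    [[0, 0, 34.5], [-0.0149, -0.0637, 0], 0],
    [[0, 0, 39.5], [-0.0133, -0.0713, 0], 0]
  ]
}}

```text
time: 2.95
tcp_pos: [0.4627, -0.0948, 0.0464]
orientation: [0.536, 0.844, 0.0, 0.001]
contact_force: [0.5, 2.7, 1.2]
opening: -0.0002
grasp_force: 0.8
```

>>> {"name": "step_arm", "arguments": {
  "plan": [
    [[0, 0, 5], [0.0023, -0.0074, 0], 0],
    [[0, 0, 10], [0.0052, -0.0145, 0], 0],
    [[0, 0, 15], [0.0087, -0.0214, 0], 0],
    [[0, 0, 20], [0.0128, -0.0279, 0], 0],
    [[0, 0, 23], [0.0156, -0.0317, 0], 0],
    [[0, 0, 25], [0.0175, -0.0341, 0], 0],
    [[0, 0, 25], [0.0175, -0.0341, 0], 0],
    [[0, 0, 25], [0.0175, -0.0341, 0], 0]
  ]
}}

```text
time: 3.62
tcp_pos: [0.4802, -0.1285, 0.046]
orientation: [0.343, 0.939, -0.0, 0.001]
contact_force: [-0.2, -0.4, -0.0]
opening: 0.0003
grasp_force: 0.0
```

Run:
```python
from h import *
import pickle
im={}
cs={}
for n in('scene','side','wrist'): im[n],cs[n]=snap(n,n+'2')
pickle.dump(cs,open('c2.pkl','wb'))
s=robot.get_state(); print(s['tcp_pos'],s['orientation'],s['contact_force'])
a=im['scene'][160:220,280:360]; b=im['side'][320:400,290:390]
C=cv2.INTER_CUBIC
cv2.imwrite('pics/crop2.png',np.hstack([cv2.resize(a,(400,300),interpolation=C),cv2.resize(b[:75],(400,300),interpolation=C)])[:,:,::-1])
for n in('scene','side'):
  for ph in(230,):
    t=np.radians(ph); print(n,proj(cs[n],[.549+.113*np.cos(t),-.0722+.113*np.sin(t),.035]))
```

```text
[ 0.48013316 -0.12809831  0.04563144] [ 3.43070575e-01  9.39309608e-01 -1.75458146e-05  2.02041234e-04] [-0.1104188   0.28169801  0.61346319]
scene (np.float64(322.6172001149909), np.float64(176.090577531205))
side (np.float64(330.5046898664685), np.float64(367.5567196382248))
```

View pics/crop2.png

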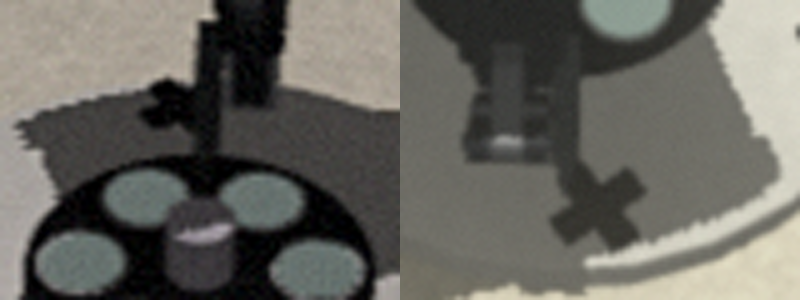

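The fingers and tab are beside the plus: in the side crop the plus is at (600,203) and the tab just short of it. In the scene crop the pointer is hidden. Checking the wrist view.

Run:
```python
from h import *
import pickle
c=pickle.load(open('c2.pkl','rb'))['wrist']
for ph in(230,233,236.45):
    t=np.radians(ph); e=np.array([np.cos(t),np.sin(t)]); C=np.array([.549,-.0722])
    print(ph,[np.round(proj(c,[*(C+r*e),z]),1) for r,z in((.087,.075),(.113,.035),(.113,.024))])
```

```text
230 [array([314.3, 390.8]), array([254.7, 331.3]), array([258. , 319.3])]
233 [array([314.7, 402.1]), array([255.6, 343.2]), array([258.9, 330.6])]
236.45 [array([316. , 414.8]), array([257.5, 356.6]), array([260.6, 343.4])]
```

View pics/wrist2.png

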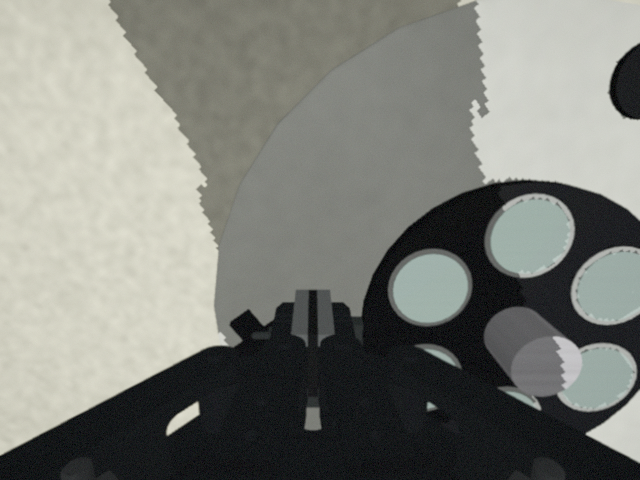

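The pointer shows at about (255,335), which is about 231° and agrees with the tool position, so about 5.5° remain. I push slowly to 235°, back off, rise, and pass over to look from above.

>>> {"name": "step_arm", "arguments": {
  "plan": [
    [[0, 0, 1], [0.001, -0.0012, 0], 0],
    [[0, 0, 2], [0.002, -0.0024, 0], 0],
    [[0, 0, 3], [0.003, -0.0035, 0], 0],
    [[0, 0, 4], [0.0041, -0.0046, 0], 0],
    [[0, 0, 4.5], [0.0046, -0.0051, 0], 0],
    [[0, 0, 5], [0.0052, -0.0057, 0], 0],
    [[0, 0, 5], [0.0052, -0.0057, 0], 0],
    [[0, 0, 5], [0.0052, -0.0057, 0], 0],
    [[0, 0, 5], [-0.003, 0, 0], 0],
    [[0, 0, 5], [-0.0112, 0.0058, 0], 0]
  ]
}}

```text
time: 4.6
tcp_pos: [0.4685, -0.1219, 0.0452]
orientation: [0.301, 0.953, -0.0, 0.0]
contact_force: [-0.9, -0.0, 0.5]
opening: 0.0001
grasp_force: 0.0
```

>>> {"name": "step_arm", "arguments": {
  "plan": [
    [[0, 0, 0], [0, 0, 0.03], 0],
    [[0, 0, 0], [0, 0, 0.065], 0],
    [[0, 0, 0], [0, 0, 0.105], 0],
    [[0, 0, 0], [0.015, -0.01, 0.12], 0],
    [[0, 0, 0], [0.04, -0.03, 0.12], 0],
    [[0, 0, 0], [0.065, -0.048, 0.12], 0],
    [[0, 0, 0], [0.075, -0.055, 0.12], 0],
    [[0, 0, 0], [0.075, -0.055, 0.12], 0],
    [[0, 0, 0], [0.075, -0.055, 0.12], 0]
  ]
}}

```text
time: 5.35
tcp_pos: [0.5431, -0.1766, 0.1647]
orientation: [0.301, 0.954, 0.0, -0.001]
contact_force: [0.5, -0.6, 0.3]
opening: -0.0
grasp_force: 0.0
```

Run:
```python
from h import *
import pickle
im,c=snap('wrist','wrist3'); pickle.dump(c,open('c3.pkl','wb'))
C=np.array([.549,-.0722])
for ph in(234,236.45):
    t=np.radians(ph); e=np.array([np.cos(t),np.sin(t)])
    print(ph,[np.round(proj(c,[*(C+r*e),z]),1) for r,z in((.087,.075),(.113,.035),(.113,.024))])
```

```text
234 [array([316.4, 149.6]), array([277.5, 145.3]), array([278.8, 144.5])]
236.45 [array([316.4, 156.1]), array([277.7, 152.6]), array([279. , 151.6])]
```

View pics/wrist3.png

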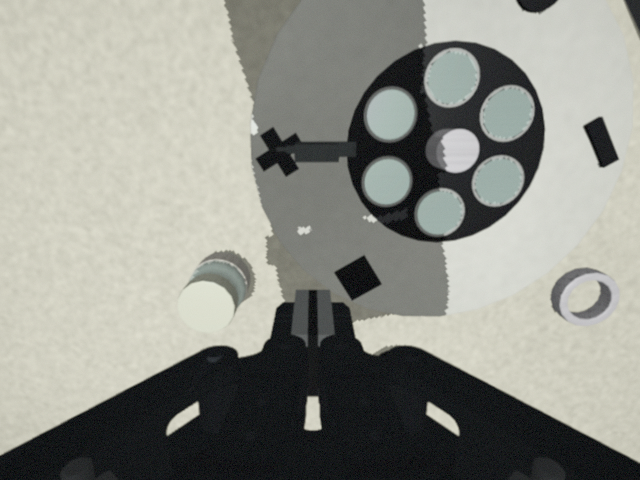

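The wrist view is clear: the plus is at about (279,152), with the pointer running left from the tab (295–355, 150) into it. I need a finer measurement.

Run:
```python
from h import *
im=cv2.imread('pics/wrist3.png')
cr=im[120:184,250:360].astype(float); cr=np.clip(cr*3,0,255).astype(np.uint8)
cv2.imwrite('pics/crop3.png',cv2.resize(cr,None,fx=7,fy=7,interpolation=cv2.INTER_NEAREST))
g=cv2.cvtColor(im,cv2.COLOR_BGR2GRAY)
m=np.uint8(g<60)[125:180,250:298]; print('bbox',cv2.boundingRect(m))
print(g[128:178:1,262:300:2])
```

```text
bbox (7, 3, 41, 48)
[[125 125 126 123  90  41  92 128 125 128 130 125 127 126 127 127 127 127
  128]
 [125 128 125 104  51  24  71 125 131 125 131 127 126 128 128 125 126 123
  129]
 [127 127 110  68  31  21  51 117 126 126 126 128 127 128 126 126 128 127
  126]
 [128 118  75  32  18  23  29 100 128 129 124 129 126 125 126 125 126 125
  125]
 [118  89  37  28  20  18  32  76 127 126 125 125 124 126 125 127 115 115
  126]
 [101  43  17  25  26  22  24  55 121 127 128 126 124 126 125 119  85  95
  127]
 [ 61  26  22  18  19  27  19  26 109 130 126 125 124 128 123  99  47  70
  126]
 [ 26  27  18  19   5  26  24  30  87 126 126 126 127 123 109  60  19  48
  114]
 [ 19  14  26  30  19  26  27  17  57 122 127 125 125 111  70  28  21  29
  101]
 [ 28  16  23  12  25  24  21  23  38 111 127 124 120  83  33  25  18  25
   78]
 [ 53  26  28  23  25  25  24  21  26  87 125 124  93  43  20  20  23  17
   46]
 [ 85  21  18  27  27  22  23  25  20  65 120 104  53  16  26  25  20  17
   28]
 [103  32  19   9   8  21  29  25  20  40 103  64  31  21  27  22  22  23
   24]
 [121  54  23  27  24  24  
[... 2270 characters left out ...]
 125 125 113  38  20  17  26  16  26  29  49
   98]
 [107  63 103 126 126 125 123 124 122 119  61  18  27  21  22  16  43  89
  118]
 [120  97 121 125 124 127 125 125 122 124  85  20  26  23  17  39  78 115
  124]
 [123 123 122 125 124 124 125 125 124 123 106  29  20  15  31  68 110 122
  125]
 [124 126 126 127 126 126 124 123 124 124 122  53  14  27  57 106 127 122
  123]
 [124 126 128 126 127 124 126 124 122 124 123  79  22  50  97 121 127 123
  123]
 [124 127 123 121 127 126 124 124 123 125 126 106  45  94 121 126 124 123
  120]
 [125 124 125 123 124 127 122 127 126 123 126 117  83 116 126 126 126 123
  122]
 [122 124 125 123 126 126 127 126 124 127 126 124 123 127 128 128 124 125
  124]]
```

View pics/crop3.png

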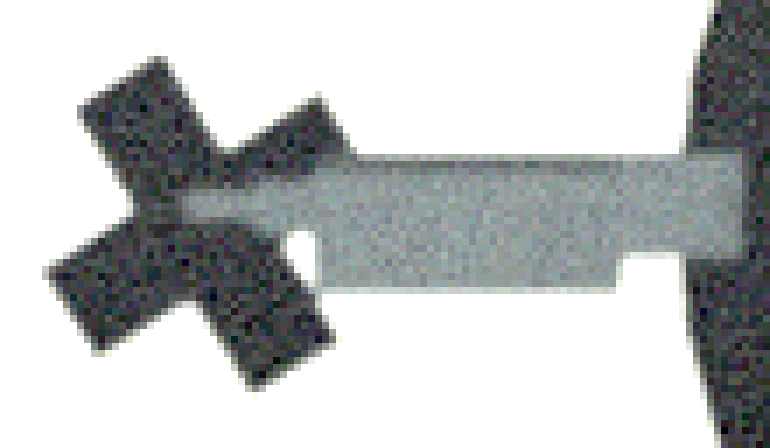

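Tip measured at (276.1,149.1) and plus centre at (279.1,151.5). That puts the tip at 235.3° with the target at 236.4°, so 1.1° more is needed. I go back behind the tab and nudge it by that amount.

>>> {"name": "step_arm", "arguments": {
  "plan": [
    [[0, 0, 0], [-0.03, 0.022, 0], 0],
    [[0, 0, 0], [-0.058, 0.044, 0], 0],
    [[0, 0, 0], [-0.08, 0.058, 0], 0],
    [[0, 0, 0], [-0.08, 0.058, 0], 0],
    [[0, 0, 0], [-0.08, 0.058, -0.03], 0],
    [[0, 0, 0], [-0.08, 0.058, -0.07], 0],
    [[0, 0, 0], [-0.08, 0.058, -0.105], 0],
    [[0, 0, 0], [-0.08, 0.058, -0.12], 0],
    [[0, 0, 0], [-0.08, 0.058, -0.12], 0],
    [[0, 0, 0], [-0.08, 0.058, -0.12], 0]
  ]
}}

```text
time: 6.23
tcp_pos: [0.4634, -0.1188, 0.0454]
orientation: [0.301, 0.954, 0.0, -0.001]
contact_force: [-0.5, -0.0, 0.6]
opening: -0.0004
grasp_force: 0.0
```

>>> {"name": "step_arm", "arguments": {
  "plan": [
    [[0, 0, 0], [0.007, -0.005, 0], 0],
    [[0, 0, 0.5], [0.014, -0.0095, 0], 0],
    [[0, 0, 0.5], [0.0185, -0.0125, 0], 0],
    [[0, 0, 0.5], [0.0205, -0.0138, 0], 0],
    [[0, 0, 0.8], [0.0214, -0.0145, 0], 0],
    [[0, 0, 1], [0.022, -0.0151, 0], 0],
    [[0, 0, 1.15], [0.0227, -0.0157, 0], 0],
    [[0, 0, 1.15], [0.0227, -0.0157, 0], 0],
    [[0, 0, 1.15], [0.0227, -0.0157, 0], 0],
    [[0, 0, 1.15], [0.0227, -0.0157, 0], 0]
  ]
}}

```text
time: 7.07
tcp_pos: [0.4867, -0.1349, 0.0453]
orientation: [0.292, 0.956, -0.0, -0.0]
contact_force: [-1.2, -0.6, 0.3]
opening: -0.0002
grasp_force: 0.2
```

>>> {"name": "step_arm", "arguments": {
  "plan": [
    [[0, 0, 0], [-0.008, 0.006, 0], 0],
    [[0, 0, 0], [-0.018, 0.013, 0], 0],
    [[0, 0, 0], [-0.022, 0.015, 0], 0],
    [[0, 0, 0], [-0.022, 0.015, 0.03], 0],
    [[0, 0, 0], [-0.022, 0.015, 0.07], 0],
    [[0, 0, 0], [-0.022, 0.015, 0.11], 0],
    [[0, 0, 0], [-0.01, 0.005, 0.12], 0],
    [[0, 0, 0], [0.02, -0.016, 0.12], 0],
    [[0, 0, 0], [0.045, -0.034, 0.12], 0],
    [[0, 0, 0], [0.057, -0.042, 0.12], 0]
  ]
}}

```text
time: 7.9
tcp_pos: [0.5459, -0.1787, 0.1659]
orientation: [0.292, 0.956, -0.0, 0.001]
contact_force: [-0.6, 0.4, 0.2]
opening: -0.0001
grasp_force: 0.0
```

>>> {"name": "step_arm", "arguments": {
  "plan": [
    [[0, 0, 0], [0, 0, 0], 0],
    [[0, 0, 0], [0, 0, 0], 0]
  ]
}}

```text
time: 8.07
tcp_pos: [0.5433, -0.1768, 0.1648]
orientation: [0.292, 0.956, 0.0, -0.0]
contact_force: [-0.3, 0.4, 0.1]
opening: 0.0002
grasp_force: 0.0
```

Run:
```python
from h import *
im,c=snap('wrist','wrist4'); s=robot.get_state(); print(s['tcp_pos'],s['time'])
im=im[:,:,::-1]
C=np.array([.549,-.0722]); t=np.radians(236.45); e=np.array([np.cos(t),np.sin(t)])
u,v=proj(c,[*(C+.113*e),.035]); u2,v2=proj(c,[*(C+.113*e),.024]); print('pred tip',u,v,'plus',u2,v2)
u0,v0=int(u)-28,int(v)-32
cr=np.clip(im[v0:v0+64,u0:u0+110].astype(float)*3,0,255).astype(np.uint8)
cv2.imwrite('pics/crop4.png',cv2.resize(cr,None,fx=7,fy=7,interpolation=cv2.INTER_NEAREST)); print(u0,v0)
```

```text
[ 0.54285674 -0.17637395  0.16484706] 8.1167
pred tip 279.29831761502936 151.52935198042803 plus 280.54983123010135 150.50209997798447
251 119
```

View pics/crop4.png

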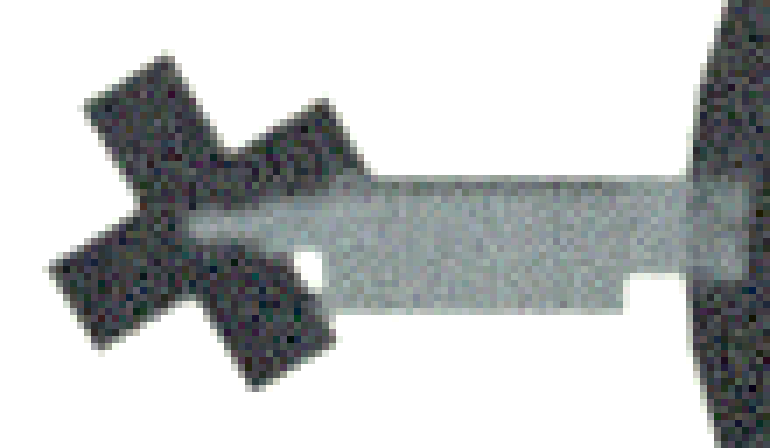

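The tip is at v=150.9 and the plus centre at v=150.4, against an expected parallax of 1.0. The residual is about 0.2°, or 0.4 mm, so the pointer is on the mark. Next the button, at about (0.548, 0.115).

>>> {"name": "step_arm", "arguments": {
  "plan": [
    [[0, 0, 0], [0.0, 0.038, 0], 0],
    [[0, 0, 0], [0.001, 0.076, 0], 0],
    [[0, 0, 0], [0.002, 0.114, 0], 0],
    [[0, 0, 0], [0.003, 0.152, 0], 0],
    [[0, 0, 0], [0.004, 0.19, 0], 0],
    [[0, 0, 0], [0.005, 0.228, 0], 0],
    [[0, 0, 0], [0.005, 0.264, 0], 0],
    [[0, 0, 0], [0.005, 0.292, 0], 0],
    [[0, 0, 0], [0.005, 0.292, 0], 0],
    [[0, 0, 0], [0.005, 0.292, 0], 0]
  ]
}}

```text
time: 8.95
tcp_pos: [0.5475, 0.1165, 0.1653]
orientation: [0.29, 0.957, -0.0, -0.0]
contact_force: [0.3, -0.5, -0.6]
opening: -0.0001
grasp_force: 0.0
```

>>> {"name": "step_arm", "arguments": {
  "plan": [
    [[0, 0, 0], [0, 0, -0.035], 0],
    [[0, 0, 0], [0, 0, -0.07], 0],
    [[0, 0, 0], [0, 0, -0.1], 0],
    [[0, 0, 0], [0, 0, -0.105], 0],
    [[0, 0, 0], [0, 0, -0.105], 0]
  ]
}}

```text
time: 9.37
tcp_pos: [0.5474, 0.1141, 0.0592]
orientation: [0.292, 0.956, -0.001, -0.002]
contact_force: [-0.4, 0.0, 0.7]
opening: -0.0001
grasp_force: 0.0
```

>>> {"name": "step_arm", "arguments": {
  "plan": [
    [[0, 0, 0], [0, 0, -0.005], 0],
    [[0, 0, 0], [0, 0, -0.009], 0],
    [[0, 0, 0], [0, 0, -0.012], 0],
    [[0, 0, 0], [0, 0, -0.014], 0],
    [[0, 0, 0], [0, 0, -0.0145], 0],
    [[0, 0, 0], [0, 0, -0.0145], 0],
    [[0, 0, 0], [0, 0, -0.0145], 0]
  ]
}}

```text
time: 9.95
tcp_pos: [0.5495, 0.1151, 0.0465]
orientation: [0.292, 0.957, 0.0, 0.001]
contact_force: [2.7, -1.6, 3.9]
opening: -0.0003
grasp_force: 2.3
```

>>> {"name": "step_arm", "arguments": {
  "plan": [
    [[0, 0, 0], [0, 0, -0.001], 0],
    [[0, 0, 0], [0, 0, -0.002], 0],
    [[0, 0, 0], [0, 0, -0.002], 0],
    [[0, 0, 0], [0, 0, -0.002], 0]
  ]
}}

```text
time: 10.28
tcp_pos: [0.5497, 0.1151, 0.0457]
orientation: [0.292, 0.957, 0.0, 0.001]
contact_force: [-3.2, -3.5, 24.3]
opening: -0.0
grasp_force: 12.0
```

Force has jumped to 24 N at z=0.0457, so the button is on its stop. Moving clear: up, then towards the base side at height.

>>> {"name": "step_arm", "arguments": {
  "plan": [
    [[0, 0, 0], [0, 0, 0.01], 0],
    [[0, 0, 0], [0, 0, 0.04], 0],
    [[0, 0, 0], [0, 0, 0.08], 0],
    [[0, 0, 0], [0, 0, 0.12], 0],
    [[0, 0, 0], [-0.02, 0.03, 0.15], 0],
    [[0, 0, 0], [-0.04, 0.06, 0.17], 0],
    [[0, 0, 0], [-0.06, 0.09, 0.18], 0],
    [[0, 0, 0], [-0.06, 0.09, 0.18], 0],
    [[0, 0, 0], [-0.06, 0.09, 0.18], 0]
  ]
}}

```text
time: 11.03
tcp_pos: [0.4875, 0.2064, 0.2242]
orientation: [0.29, 0.957, 0.0, -0.0]
contact_force: [-0.4, -0.9, -1.6]
opening: -0.0002
grasp_force: 0.0
```

Run:
```python
from h import *
import pickle
cs=pickle.load(open('c0.pkl','rb'))
# compare before/after: where did scene/side change, apart from arm
im,c=snap('side','side5'); a=cv2.imread('pics/side0.png'); d=cv2.absdiff(a,im[:,:,::-1].copy()).max(2)
for n,(u,v,w) in dict(jar=(420,396,16),blower=(460,303,18),ring=(397,233,14)).items():
    A=cv2.cvtColor(a,6)[v-w:v+w,u-w:u+w].astype(np.float32); B=cv2.cvtColor(im,7)[v-w:v+w,u-w:u+w].astype(np.float32)
    print(n,d[v-w:v+w,u-w:u+w].mean(),cv2.phaseCorrelate(A,B))
C=np.array([.549,-.0722]); t=np.radians(236.45); e=np.array([np.cos(t),np.sin(t)])
print(robot.get_state()['contact_force'], robot.hand_in())
```

```text
jar 7.0576171875 ((0.0887733262664323, 0.16237695589326506), 0.977048072963953)
blower 5.131172839506172 ((0.06409510766651039, 0.024349756837693803), 0.945209037742497)
ring 6.669642857142857 ((0.1057986031578082, 0.013532552330635994), 0.9879511695437961)
the job is handed in; nothing more can be done
[ 0.1467242  -0.74349415 -0.29178113] None
```

The job is handed in: the pointer was about 0.4 mm from the middle of the plus when last measured, the start button was then pressed to its stop (24 N), the arm is clear, and the jar, blower and lens ring have not moved.

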